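Build up the tile rest on the brazing bench

ROBOT

A 6-joint arm with a two-finger parallel gripper is mounted at the origin on the work surface. World frame = base frame: x ahead of the robot, y to its left, z up, the work surface at z = 0. Lengths are in m, angles in rad, forces in N, time in s.
With the tool pointing down it reaches from about 0.35 to 0.775 m from the base axis. Payload 5.5 kg.
Tool frame: the origin (TCP) lies midway between the tips of the shut fingers; the grasp point (between the pads) lies 19 mm behind it; z points along the fingers, y is the line along which they close (so a half turn about z gives the same grasp; the last joint's range is limited). The gripper opens to 85 mm and grips with 20 to 120 N. Pads are 22 mm wide; open, the fingers measure 114 mm over their backs; the gripper's body (76 mm by 85 mm) begins 54 mm behind the grasp point. The pads swing forward as they close: fully open they stand 13 mm farther back than shut.
Start: joints at [0.967, 0.313, 0.046, 1.304, 0, 1.431], TCP at [0.257, 0.514, 0.231] pointing down, gripper open.
Joint ranges: [-2.76, 2.76], [-0.86, 1.69], [-1.03, 1.26], [-2.2, 2.34], [-1.47, 1.5], [-3.14, 3.14]. Speed limits (rad/s): [2.57, 2.57, 3.14, 3.14, 3.14, 3.14].

INTERFACE

Orientations are given as a unit quaternion [w, x, y, z].
In Python, from workcell import env gives the robot as it stands.
- The arm moves only by the tool move_arm, never from a script. Its argument "targets" is a list of rows, each a list of 3 entries, a list of its own where there are three numbers: the shift along the tool's x, y, z in mm, then the turn, a rotation vector about the tool's x, y, z in units of 10 degrees (1.0 is 10 degrees), then the closure, from -1 (fully open) to 1 (shut). In form: [[[dx, dy, dz], [ax, ay, az], gripper], ...]. A call has 1 to 5 rows; each row is the pose to reach, as a shift and turn from the pose commanded when the call began, along the tool's axes at that moment; what a row does not reach only later rows make up. A row lasts 1/8 s, in which the tool goes at most 62.5 mm and 10.7 degrees, less where a joint would pass 70% of its speed; a pose out of reach is approached as far as the arm can. A call with a gripper value outside its range is refused whole. The fingers move at their own pace and stop on an object; "squeeze" is the grip in N (left out, the last holds). Time passes only in rows, so rows that repeat a pose let the fingers close. It gives the time, the measured TCP pose, the force, the opening and the grip force at its end, in the units of the state.
- env.get_state(): the state, without advancing time (a new reading comes with each control period).
- env.read_camera(name): name is "side" or "top" or "wrist"; returns a dict with "pixels" (480x640x3 uint8, red, green, blue), "fovy" (degrees; the focal length in pixels is half the picture's height over the tangent of half this angle, whatever the lens; pixels are square), "cx", "cy" (the principal point, pixels), "extrinsics" (4x4, takes a point from world to camera coordinates); the wrist camera has in their place "mount" (4x4, takes a point from camera to tool coordinates, whose origin is the TCP and whose axes are the flange's). Camera axes: x right, y up, looking along -z (the intrinsics and any distortion apply to the point x, -y, -z); pixel columns grow to the right and rows downward; lengths in m; the calibration is good to about 2 mm. The wrist camera is an equidistant fisheye: a pixel r from the principal point sees the ray r / f radians off the axis. A picture is of the moment at which its call begins: read the wrist's pose just before it. There is no depth.
- env.hand_in(): hands the job in; it is judged then, once.
Trained networks look in a picture, given as the dict that the camera call returned (one of the last four; its "shot" number tells which), for a name from the list of things; names that differ only in an ending like _2 or _b are one class to them, and where a whole thing is asked for, a point or a joint stands for the part that bears it (a point fixed in the world has none). Each returns a list of dicts, best first, with "confidence" (0 to 1); they miss things now and then, are a little off and sometimes report something else, mostly with a low value. They report only what shows in the picture. A call takes as long as a camera call.
- env.spot_in(thing, picture): "centre" ([x, y, z] in m, in world coordinates, good to about 4 mm: the middle of the surface that is visible of it).
- env.regions_of(thing, picture): "mask" (480x640 bool, what is visible of it).
- env.landmark_of(thing, picture): "centre" ([x, y, z] in m, in world coordinates, good to about 4 mm: a listed point, or the origin of a listed thing).
The state is a dict: "clock": time; "joint_pos": joint angles; "qvel": joint speeds; "tau": joint torques, N m; "tcp_pos": TCP position; "orientation": TCP orientation; "wrist_force": force on the tool from outside, world axes, zero at the start; "ft_torque": the same for the moment, N m; "finger_gap": finger opening in m; "grip_force": force on a finger pad.
Only numpy, scipy, OpenCV 4.12 (cv2) and the standard library are available. Lean on these libraries where they do the work, as an engineer would, in place of code of your own. Each camera call takes 0.05 s, during which the arm holds its last target. There are 200 camera calls.

TASK

The brazing rest has to be built up to three tiles high. First take the brass fitting off the tile on the rusty base plate and lay it down in the empty steel tray; then stack the two spare tiles from the dark wooden board on top of that tile, one on the other, so that all three lie flat with their edges flush and square. Set everything down gently without dropping it, leave the bottom tile where it lies, and do not disturb the square tile and the round steel disc that lie nearby.

Things in the scene. Friction and masses are not known exactly. Their poses are not given: they have to be found in the camera images.
- tile_low_mid (a point): the bottom tile: cream refractory tile 110 x 56 x 22 mm, about 0.24 kg, lying loose and flat on the base plate, the brass fitting lying on it. The point is its centre, half-way up (11 mm above its underside); x along the 110 mm length, y across the 56 mm width, z up
- tile_a_mid (a point): one of two identical spare tiles lying flat on the dark wooden board, cream refractory, 110 x 56 x 22 mm, about 0.24 kg, same size as the bottom tile. The point is its centre, half-way up (11 mm above its underside); x along the 110 mm length, y across the 56 mm width, z up. The spares lie side by side, centres about 120 mm apart across their width
- tile_b_mid (a point): one of two identical spare tiles lying flat on the dark wooden board, cream refractory, 110 x 56 x 22 mm, about 0.24 kg, same size as the bottom tile. The point is its centre, half-way up (11 mm above its underside); x along the 110 mm length, y across the 56 mm width, z up. The spares lie side by side, centres about 120 mm apart across their width
- fitting_mid (a point): brass valve fitting, about 0.45 kg, lying on the bottom tile: 96 mm long along its x, with a square middle block 44 long, 36 wide (y) and 36 high, flat-sided and good to grip across y; round ends 34 mm in diameter; a round boss 24 mm in diameter and 9 mm high on top of the block. The point is the centre of the block, 18 mm above its flat underside; z up
- tray: shallow open steel tray, fixed, 200 (x) x 160 (y) x 25 mm high, walls and floor 4 mm thick, empty; to the left or the right of the base plate. Origin: centre of its underside, on the table; z up
- base: rusty steel base plate, fixed, 200 (x) x 150 (y) x 12 mm thick, dark bolt holes in its corners, in the middle of the bench. Origin: centre of its underside, on the table
- board: dark wooden board, fixed, 200 (x) x 230 (y) x 6 mm thick, holding the two spare tiles; on the other side of the base plate from the tray. Origin: centre of its underside, on the table
- square_tile: bystander: square refractory tile 75 x 75 x 22 of the same stuff, on the table between robot and base plate; origin: centre of its underside; not to be used
- disc: bystander: round dark steel disc, diameter 76, 22 thick, between robot and base plate; origin: centre of its underside

How it is judged:
By the outcome, as a careful person would: the job done as asked, in the order asked, and still so for the second after the job is handed in, with the robot touching nothing.
It also fails if it takes over 72 s, if anything falls off the work surface, if the arm or the gripper's body presses on something with over 40 N, if the wrist force passes 120 N, or if a joint passes its speed limit or range.

## Working session

There is one attempt and no reset: what is moved stays moved. The work goes in short steps, Python scripts to look and compute and a tool call to move; the robot and the scene stay as the last step left them, time stands still between calls to the robot, and variables do not carry over. Pictures are saved under pics/ and viewed, at most 10 in all, crops included, and the job is handed in when it is done.

Besides the shell and the picture viewer there is one more tool, called after "Emit:" as name([rows], argument=value, ...), one row to a line, values as JSON. move_arm: Moves the arm, as the interface text tells. Its arguments: {"type":"object","properties":{"targets":{"type":"array","items":{"type":"array"}},"squeeze":{"type":"number"}},"required":["targets"]}

```bash
mkdir -p pics; ls; cat > h.py <<'E'
import numpy as np, cv2
from workcell import env
from scipy.spatial.transform import Rotation as R
def K(p):
    f=240/np.tan(np.radians(p["fovy"])/2); return f,p["cx"],p["cy"]
def ray(p,uv):
    f,cx,cy=K(p); E=np.array(p["extrinsics"]); uv=np.atleast_2d(uv)
    d=np.c_[(uv[:,0]-cx)/f,-(uv[:,1]-cy)/f,-np.ones(len(uv))]
    return -E[:3,:3].T@E[:3,3], d@E[:3,:3]
def onz(p,uv,z):
    o,d=ray(p,uv); return o+d*((z-o[2])/d[:,2])[:,None]
def save(p,n): cv2.imwrite(f"pics/{n}.png",p["pixels"][:,:,::-1])
def rect(p,mask,z):
    m=mask.astype(np.uint8); c=max(cv2.findContours(m,cv2.RETR_EXTERNAL,cv2.CHAIN_APPROX_NONE)[0],key=cv2.contourArea)
    w=onz(p,c[:,0].astype(float),z)[:,:2]
    (a,s,ang)=cv2.minAreaRect((w*1000).astype(np.float32))
    if s[0]<s[1]: s=s[::-1]; ang+=90
    ang=(ang+90)%180-90
    return np.round(a,1),np.round(s,1),round(ang,1)
E
python3 - <<'E'
from h import *
p=env.read_camera("top"); save(p,"top0"); s=env.read_camera("side"); save(s,"side0")
print({k:v for k,v in p.items() if k!="pixels"})
for n in ["tile_low_mid","tile_a_mid","fitting_mid","tray","base","board","square_tile","disc"]:
    for q,t in((p,"top"),(s,"side")):
        print(n,t,[(np.round(r["centre"],4).tolist(),round(r["confidence"],2)) for r in env.landmark_of(n,q)])
for n,z in(("tile_low_mid",.034),("tile_a_mid",.028),("fitting_mid",.06),("tray",.025),("base",.012),("board",.006)):
    print(n,[(rect(p,r["mask"],z),round(r["confidence"],2)) for r in env.regions_of(n,p)])
st=env.get_state(); print(st)
E
```

```text
pics
{'fovy': 44.34094586087705, 'cx': 324.0521547862455, 'cy': 238.1876297850281, 'extrinsics': array([[-0.04508607, -0.9989811 ,  0.00200424,  0.0186147 ],
       [ 0.9740601 , -0.04351581,  0.22206596, -0.51873169],
       [-0.22175248,  0.01196433,  0.97502958, -1.27255162],
       [ 0.        ,  0.        ,  0.        ,  1.        ]]), 'shot': 1}
tile_low_mid top [([0.6132, 0.0244, 0.0255], 0.92), ([0.3883, 0.0558, 0.0014], 0.62)]
tile_low_mid side []
tile_a_mid top [([0.5542, 0.3704, 0.0144], 0.88)]
tile_a_mid side [([0.3785, -0.0532, 0.0004], 0.62), ([0.5566, 0.3699, 0.0182], 0.61)]
fitting_mid top [([0.6182, 0.0258, 0.0558], 0.77)]
fitting_mid side [([0.6235, 0.0283, 0.052], 0.81)]
tray top [([0.5901, -0.3247, 0.0036], 0.67)]
tray side [([0.5919, -0.3256, 0.005], 0.6), ([0.6184, 0.0312, 0.0521], 0.36)]
base top [([0.6154, 0.0232, 0.0002], 0.89)]
base side [([0.6198, 0.0185, 0.0014], 0.72)]
board top [([0.5578, 0.3057, 0.0069], 0.57)]
board side [([0.5626, 0.3022, 0.0004], 0.89)]
square_tile top [([0.3871, 0.0567, 0.0008], 0.62), ([0.3807, -0.0565, 0.0027], 0.38)]
square_tile 
[... 658 characters left out ...]
.92)]
{'clock': 1.2, 'joint_pos': array([ 9.67417672e-01,  3.13220525e-01,  4.61042085e-02,  1.30361337e+00,
       -2.76190892e-05,  1.43120638e+00]), 'qvel': array([-0.00082965,  0.00188792,  0.00043117,  0.00050609,  0.00066535,
        0.00061373]), 'tau': array([-3.24034772e-05, -4.80478907e+01,  2.98812890e+01,  4.14577526e-04,
       -2.56482499e-04,  8.49498434e-06]), 'tcp_pos': array([0.25725181, 0.51428363, 0.23131322]), 'orientation': array([2.49625290e-05, 2.29821584e-01, 9.73232777e-01, 2.60339081e-05]), 'wrist_force': array([-0.25573457, -0.37231921, -1.12885878]), 'ft_torque': array([ 0.0010364 , -0.03649557, -0.00562431]), 'grip_force': 0.0, 'finger_gap': 0.08508728945634081}
```

View pics/top0.png

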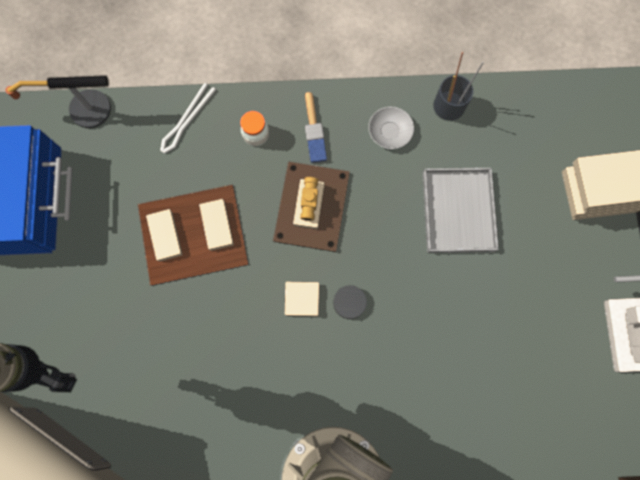

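View pics/side0.png

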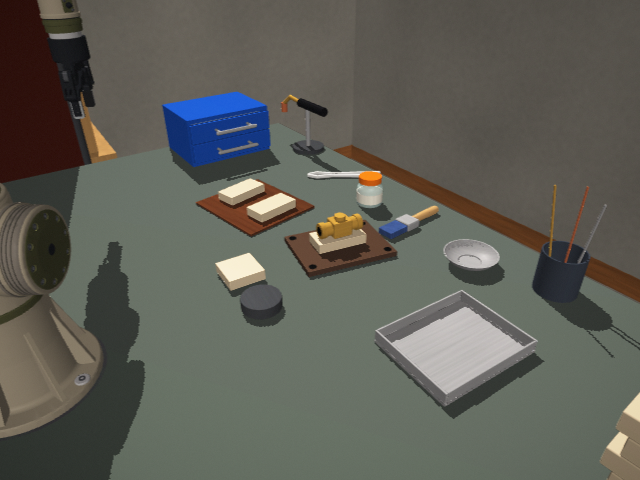

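The top view shows the fitting on the bottom tile at (310,198), the spares at (163,235) and (216,225), the tray at (461,210), and the square tile and disc at (302,299) and (350,302). The side view agrees with this. I'll move over the fitting for a closer look.

Emit:
move_arm([
  [[-270,-136,15],[0,0,-1.76],-1],
  [[-270,-136,15],[0,0,-1.76],-1],
  [[-270,-136,15],[0,0,-1.76],-1],
  [[-270,-136,15],[0,0,-1.76],-1],
  [[-270,-136,15],[0,0,-1.76],-1],
])

```text
clock: 1.82
tcp_pos: [0.439, 0.2701, 0.2164]
orientation: [0.0, 0.078, 0.997, 0.0]
wrist_force: [0.7, 0.6, -0.4]
finger_gap: 0.0855
grip_force: 0.0
```

```bash
cat >> h.py <<'E'
def go(x,y,z,yaw):
    "yaw: direction (deg) of tool y, tool pointing down; shift mm and turn in 10 deg"
    s=env.get_state(); q=s["orientation"]; T=R.from_quat([q[1],q[2],q[3],q[0]])
    d=T.inv().apply(np.array([x,y,z])-s["tcp_pos"])*1000
    c=np.degrees(np.arctan2(*T.as_matrix()[[1,0],1])); yaw=c+((yaw-c+90)%180-90)
    a=np.radians(yaw); Y=np.array([np.cos(a),np.sin(a),0]); Z=np.array([0,0,-1.])
    G=R.from_matrix(np.c_[np.cross(Y,Z),Y,Z])
    print("go",np.round(d,1),np.round(np.degrees((T.inv()*G).as_rotvec())/10,2),"now",np.round(s["tcp_pos"],4),round(c,1),"t",s["clock"],"j6",round(s["joint_pos"][5],2))
E
python3 -c "
from h import *
go(.62,.027,.2,81)"
```

```text
go [-216.8 -211.8   16.5] [0. 0. 0.] now [0.439  0.2701 0.2164] 81.0 t 1.825 j6 0.55
```

Emit:
move_arm([
  [[-217,-212,16],[0,0,0],-1],
  [[-217,-212,16],[0,0,0],-1],
  [[-217,-212,16],[0,0,0],-1],
  [[-217,-212,16],[0,0,0],-1],
  [[-217,-212,16],[0,0,0],-1],
])

```text
clock: 2.45
tcp_pos: [0.6204, 0.0264, 0.2002]
orientation: [0.0, 0.079, 0.997, 0.0]
wrist_force: [0.2, -0.3, 0.7]
finger_gap: 0.0854
grip_force: 0.0
```

```bash
cat >> h.py <<'E'
def wonz(p,s,uv,z):
    "wrist fisheye pixels -> world points on plane z"
    f=240/np.tan(np.radians(p["fovy"])/2); uv=np.atleast_2d(uv).astype(float)
    v=np.c_[uv[:,0]-p["cx"],-(uv[:,1]-p["cy"])]; r=np.linalg.norm(v,axis=1)+1e-9; t=r/f
    dc=np.c_[v/r[:,None]*np.sin(t)[:,None],-np.cos(t)]
    M=np.array(p["mount"]); q=s["orientation"]; T=R.from_quat([q[1],q[2],q[3],q[0]]).as_matrix()
    d=dc@M[:3,:3].T@T.T; o=s["tcp_pos"]+T@M[:3,3]
    return o+d*((z-o[2])/d[:,2])[:,None]
def wrect(p,s,mask,z):
    m=mask.astype(np.uint8); c=max(cv2.findContours(m,cv2.RETR_EXTERNAL,cv2.CHAIN_APPROX_NONE)[0],key=cv2.contourArea)
    w=wonz(p,s,c[:,0],z)[:,:2]
    a,sz,ang=cv2.minAreaRect((w*1000).astype(np.float32))
    if sz[0]<sz[1]: sz=sz[::-1]; ang+=90
    return np.round(a,1),np.round(sz,1),round((ang+90)%180-90,1)
def wl():
    s=env.get_state(); return s,env.read_camera("wrist")
E
python3 - <<'E'
from h import *
s,p=wl(); save(p,"w1")
print(p["fovy"],p["cx"],p["cy"],np.round(p["mount"],3).tolist())
for n,z in(("fitting_mid",.06),("tile_low_mid",.034)):
    print(n,[(np.round(r["centre"],4).tolist(),round(r["confidence"],2)) for r in env.landmark_of(n,p)])
    print([(wrect(p,s,r["mask"],z),round(r["confidence"],2)) for r in env.regions_of(n,p)])
go(.62,.027,.2,81)
E
```

```text
65.70646984690485 326.3703673787502 237.00813101108258 [[0.0, 0.964, 0.265, 0.066], [1.0, -0.0, -0.001, 0.001], [-0.001, 0.265, -0.964, -0.143], [0.0, 0.0, 0.0, 1.0]]
fitting_mid [([0.6211, 0.0267, 0.0528], 0.62)]
[((array([621.7,  26.8]), array([100.8,  36.7]), -8.4), 0.71)]
tile_low_mid []
[((array([616.7,  29. ]), array([110.3,  58.2]), -10.8), 0.69)]
go [-1.5 -1.5 -0.1] [ 0.   -0.01 -0.  ] now [0.6187 0.0287 0.1999] 81.0 t 2.7 j6 0.07
```

View pics/w1.png

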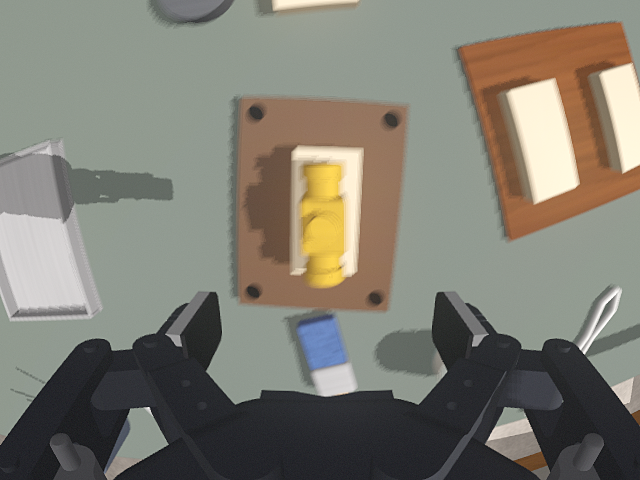

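The fitting is at (323,225) in the wrist view, centred between the open fingers, with the tile's cream border showing around it. I'll descend and grip.

Emit:
move_arm([
  [[-3,-1.5,50],[0,0,0],-1],
  [[-3,-1.5,100],[0,0,0],-1],
  [[-3,-1.5,140],[0,0,0],-1],
  [[-3,-1.5,162],[0,0,0],-1],
  [[-3,-1.5,162],[0,0,0],-1],
], squeeze=50)

```text
clock: 3.32
tcp_pos: [0.6194, 0.0285, 0.0368]
orientation: [-0.002, 0.077, 0.997, 0.0]
wrist_force: [-0.3, 0.0, 0.3]
finger_gap: 0.0855
grip_force: 0.0
```

Emit:
move_arm([
  [[0,0,0],[0,0,0],0.2],
  [[0,0,0],[0,0,0],0.4],
  [[0,0,0],[0,0,0],0.6],
  [[0,0,0],[0,0,0],0.8],
  [[0,0,0],[0,0,0],1],
])

```text
clock: 3.95
tcp_pos: [0.623, 0.0265, 0.04]
orientation: [0.001, 0.078, 0.997, 0.0]
wrist_force: [-0.7, -0.6, 6.5]
finger_gap: 0.0353
grip_force: 51.5
```

```bash
python3 - <<'E'
from h import *
s,p=wl(); save(p,"w2"); s=env.get_state(); print(s["finger_gap"],s["grip_force"],s["wrist_force"],s["tcp_pos"])
go(.6,-.325,.16,90)
E
```

```text
0.03533087795595201 51.54409646987915 [-1.26826628  0.81236732  6.06029401] [0.62300426 0.0265127  0.03998115]
go [ -32.5 -350.8 -120. ] [ 0.    0.02 -0.9 ] now [0.623  0.0265 0.04  ] 81.0 t 4.0 j6 0.07
```

View pics/w2.png

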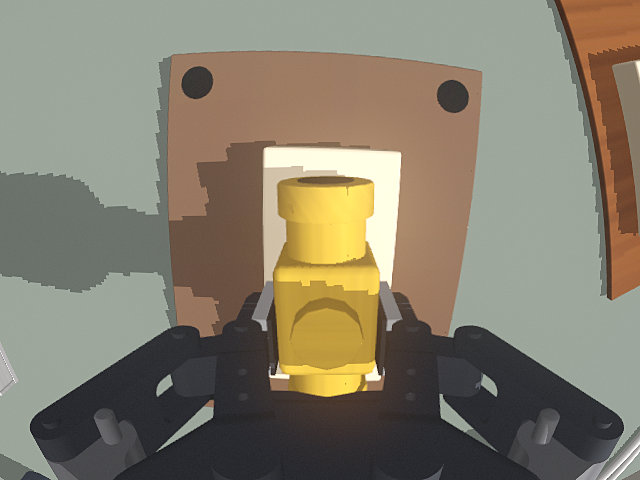

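The fitting is gripped squarely across its block: gap 35 mm, block around (325,320). Lifting it and carrying it to the tray.

Emit:
move_arm([
  [[0,0,-20],[0,0,0],1],
  [[0,0,-60],[0,0,0],1],
  [[0,-10,-100],[0,0,0],1],
  [[0,-50,-110],[0,0,0],1],
  [[-2,-100,-110],[0,0,-0.1],1],
])

```text
clock: 4.62
tcp_pos: [0.6086, -0.0726, 0.1495]
orientation: [0.001, 0.068, 0.998, -0.0]
wrist_force: [0.8, -1.0, -4.4]
finger_gap: 0.0353
grip_force: 50.7
```

Emit:
move_arm([
  [[-5,-60,0],[0,0,-0.2],1],
  [[-15,-120,0],[0,0,-0.4],1],
  [[-20,-180,0],[0,0,-0.6],1],
  [[-22,-230,0],[0,0,-0.8],1],
  [[-22,-250,0],[0,0,-0.8],1],
])

```text
clock: 5.25
tcp_pos: [0.5941, -0.3262, 0.1471]
orientation: [-0.001, 0.002, 1.0, 0.0]
wrist_force: [0.5, 0.1, -3.9]
finger_gap: 0.0354
grip_force: 51.0
```

```bash
cat >> h.py <<'E'
def st():
    s=env.get_state(); print(np.round(s["tcp_pos"],4),s["finger_gap"].round(4),round(s["grip_force"],1),np.round(s["wrist_force"],1),s["clock"])
E
python3 - <<'E'
from h import *
st(); p=env.read_camera("top")
for n in ("tray","fitting_mid"):
    print(n,[(np.round(r["centre"],4).tolist(),round(r["confidence"],2)) for r in env.landmark_of(n,p)])
go(.592,-.325,.01,90); 
E
```

```text
Traceback (most recent call last):
  File "h.py", line 45, in st
    s=env.get_state(); print(np.round(s["tcp_pos"],4),s["finger_gap"].round(4),round(s["grip_force"],1),np.round(s["wrist_force"],1),s["clock"])
                                                      ^^^^^^^^^^^^^^^^^^^^^
AttributeError: 'float' object has no attribute 'round'
```

Emit:
move_arm([
  [[0,0,50],[0,0,0],1],
  [[0,0,95],[0,0,0],1],
  [[0,0,122],[0,0,0],1],
  [[0,0,131],[0,0,0],1],
  [[0,0,134],[0,0,0],1],
])

```text
clock: 5.88
tcp_pos: [0.5955, -0.3226, 0.0142]
orientation: [-0.0, -0.0, 1.0, 0.0]
wrist_force: [0.3, -0.5, -3.1]
finger_gap: 0.035
grip_force: 50.9
```

Emit:
move_arm([
  [[0,0,1.5],[0,0,0],1],
  [[0,0,3],[0,0,0],1],
  [[0,0,4],[0,0,0],1],
  [[0,0,4],[0,0,0],1],
])

```text
clock: 6.38
tcp_pos: [0.5955, -0.3231, 0.0106]
orientation: [0.0, -0.0, 1.0, -0.0]
wrist_force: [0.2, 0.0, -4.3]
finger_gap: 0.0354
grip_force: 50.9
```

Emit:
move_arm([
  [[0,0,0.8],[0,0,0],1],
  [[0,0,1.6],[0,0,0],1],
  [[0,0,2.2],[0,0,0],1],
  [[0,0,2.2],[0,0,0],1],
])

```text
clock: 6.88
tcp_pos: [0.5955, -0.3232, 0.01]
orientation: [0.0, -0.0, 1.0, -0.0]
wrist_force: [-3.7, 2.5, 8.1]
finger_gap: 0.0352
grip_force: 52.6
```

Emit:
move_arm([
  [[0,0,0],[0,0,0],0],
  [[0,0,0],[0,0,0],-0.5],
  [[0,0,0],[0,0,0],-1],
  [[0,0,0],[0,0,0],-1],
])

```text
clock: 7.38
tcp_pos: [0.5954, -0.3231, 0.0079]
orientation: [0.0, -0.0, 1.0, 0.0]
wrist_force: [0.7, 0.8, -0.1]
finger_gap: 0.0854
grip_force: 0.0
```

Emit:
move_arm([
  [[0,0,-20],[0,0,0],-1],
  [[0,0,-70],[0,0,0],-1],
  [[0,0,-130],[0,0,0],-1],
  [[0,0,-190],[0,0,0],-1],
])

```text
clock: 7.88
tcp_pos: [0.5952, -0.3229, 0.1996]
orientation: [-0.0, -0.0, 1.0, 0.0]
wrist_force: [1.1, -1.3, -0.2]
finger_gap: 0.0853
grip_force: 0.0
```

```bash
sed -i 's/s\["finger_gap"\].round(4)/round(s["finger_gap"],4)/' h.py
python3 - <<'E'
from h import *
st(); p=env.read_camera("top"); save(p,"top1")
for n in ("fitting_mid","tile_low_mid","tile_a_mid"):
    print(n,[(np.round(r["centre"],4).tolist(),round(r["confidence"],2)) for r in env.landmark_of(n,p)])
go(.58,.0,.2,78)
E
```

```text
[ 0.5952 -0.3229  0.1996] 0.0853 0.0 [ 1.1 -1.3 -0.2] 7.875
fitting_mid []
tile_low_mid [([0.6114, 0.0248, 0.0271], 0.82)]
tile_a_mid [([0.5557, 0.3717, 0.017], 0.64)]
go [ 16.1 323.7  -0.8] [-0.01  0.02  1.2 ] now [ 0.5963 -0.3237  0.2   ] 90.0 t 8.075 j6 -0.62
```

Emit:
move_arm([
  [[0,60,0],[0,0,0.2],-1],
  [[-5,120,0],[0,0,0.5],-1],
  [[-10,180,0],[0,0,0.8],-1],
  [[-14,240,0],[0,0,1.05],-1],
  [[-16,300,0],[0,0,1.05],-1],
])

```text
clock: 8.7
tcp_pos: [0.61, -0.021, 0.1956]
orientation: [-0.002, 0.092, 0.996, 0.0]
wrist_force: [1.2, 0.5, 0.3]
finger_gap: 0.0851
grip_force: 0.0
```

```bash
python3 -c "
from h import *
go(.614,.027,.2,79.5)"
```

```text
go [ 4.8 47.9 -4.4] [ 0.   -0.02 -0.  ] now [ 0.61   -0.021   0.1956] 79.5 t 8.7 j6 0.02
```

Emit:
move_arm([
  [[4,48,-2],[0,0,0],-1],
  [[4,48,-2],[0,0,0],-1],
  [[4,48,-2],[0,0,0],-1],
  [[4,48,-2],[0,0,0],-1],
])

```text
clock: 9.2
tcp_pos: [0.6156, 0.0236, 0.1991]
orientation: [-0.001, 0.092, 0.996, -0.0]
wrist_force: [0.1, 0.2, -0.2]
finger_gap: 0.0854
grip_force: 0.0
```

```bash
cat >> h.py <<'E'
from scipy.optimize import least_squares
def pose():
    "averaged measured pose"
    S=[env.get_state()]
    return S[0]
def wproj(p,s,X):
    M=np.array(p["mount"]); q=s["orientation"]; T=R.from_quat([q[1],q[2],q[3],q[0]]).as_matrix()
    c=(((X-s["tcp_pos"])@T)-M[:3,3])@M[:3,:3]
    f=240/np.tan(np.radians(p["fovy"])/2); h=np.linalg.norm(c[:,:2],axis=1); r=f*np.arctan2(h,-c[:,2])
    return np.c_[p["cx"]+r*c[:,0]/h, p["cy"]-r*c[:,1]/h]
def tproj(p,s,X):
    f,cx,cy=K(p); E=np.array(p["extrinsics"]); c=X@E[:3,:3].T+E[:3,3]
    return np.c_[cx-f*c[:,0]/c[:,2], cy+f*c[:,1]/c[:,2]]
def fit(p,s,mask,x0,zb,h=.022,L=.110,W=.056,proj=wproj):
    "fit box silhouette to mask contour: x,y,yaw(deg); zb underside; also rms px"
    c=max(cv2.findContours(mask.astype(np.uint8),cv2.RETR_EXTERNAL,cv2.CHAIN_APPROX_NONE)[0],key=cv2.contourArea)[:,0].astype(float)
    e=np.linspace(-1,1,12)
    P=np.array([[a*L/2,b*W/2,z] for z in(zb,zb+h) for a in e for b in e])
    def res(v):
        a=np.radians(v[2]); Q=np.c_[v[0]/1000+P[:,0]*np.cos(a)-P[:,1]*np.sin(a),v[1]/1000+P[:,0]*np.sin(a)+P[:,1]*np.cos(a),P[:,2]]
        hull=cv2.convexHull(proj(p,s,Q).astype(np.float32))
        return [cv2.pointPolygonTest(hull,(float(a),float(b)),True)-.0 for a,b in c]
    r=least_squares(res,x0,loss="soft_l1",diff_step=1e-3,x_scale=[1,1,1])
    return np.round(r.x,2), round(float(np.sqrt(np.mean(np.square(r.fun)))),2)
def cream(p,mask):
    m=cv2.dilate(mask.astype(np.uint8),np.ones((9,9)))>0
    g=p["pixels"][:,:,2].astype(np.uint8)
    t,_=cv2.threshold(g[m].reshape(-1,1),0,255,cv2.THRESH_OTSU)
    o=(m&(g>t)).astype(np.uint8)
    return cv2.morphologyEx(o,cv2.MORPH_OPEN,np.ones((3,3)))
E
python3 - <<'E'
from h import *
for k in range(2):
    s,p=wl(); print(np.round(s["tcp_pos"],4),np.round(s["orientation"],4),np.abs(s["qvel"]).max())
    for r in env.regions_of("tile_low_mid",p):
        m=r["mask"]; b=cream(p,m); x0=[*wrect(p,s,m,.034)[0],-10]
        ys,xs=np.nonzero(m); print(r["confidence"],xs.mean(),ys.mean(),m.sum(),b.sum(),wrect(p,s,b,.034),fit(p,s,m,x0,.012),fit(p,s,b,x0,.012))
im=p["pixels"].copy(); save(p,"w3")
E
```

```text
[0.6156 0.0236 0.1991] [-8.000e-04  9.210e-02  9.957e-01 -1.000e-04] 0.007731703144991898
0.68 331.6781409220828 212.94643966695662 8047 8141 (array([616.9,  29.5]), array([109.4,  55.7]), -10.8) (array([617.41,  29.02, -11.13]), 1.31) (array([617.66,  29.25, -10.71]), 1.03)
[0.6159 0.0235 0.1996] [-4.000e-04  9.230e-02  9.957e-01 -0.000e+00] 0.004801495941396163
0.82 331.5126060908637 212.2955566650025 8012 8099 (array([616.8,  29.5]), array([108.7,  55.6]), -10.7) (array([617.54,  28.84, -10.81]), 1.36) (array([617.58,  29.27, -10.75]), 1.1)
```

View pics/w3.png

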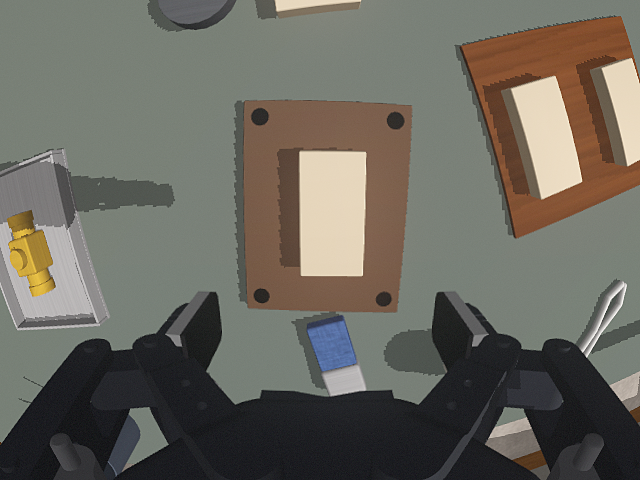

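The fitting is lying in the tray at (30,253), clear of the walls, and the bottom tile is clear at (332,213). Next I'll go over the nearer spare.

Emit:
move_arm([
  [[16,46,0],[0,0,-0.5],-1],
  [[32,92,0],[0,0,-1],-1],
  [[48,138,0],[0,0,-1.5],-1],
  [[62,180,0],[0,0,-2],-1],
  [[76,217,0],[0,0,-2.34],-1],
])

```text
clock: 10.02
tcp_pos: [0.5807, 0.2531, 0.2003]
orientation: [0.0, -0.113, 0.994, 0.0]
wrist_force: [0.2, 0.5, -0.7]
finger_gap: 0.0852
grip_force: 0.0
```

Emit:
move_arm([
  [[0,0,0],[0,0,0],-1],
  [[0,0,0],[0,0,0],-1],
])

```text
clock: 10.28
tcp_pos: [0.5809, 0.2515, 0.2001]
orientation: [0.0, -0.112, 0.994, -0.0]
wrist_force: [0.6, -0.1, 0.3]
finger_gap: 0.0851
grip_force: 0.0
```

```bash
cat >> h.py <<'E'
def tiles(zt,name="tile_a_mid"):
    s,p=wl(); print(np.round(s["tcp_pos"],4))
    for r in env.regions_of(name,p):
        b=cream(p,r["mask"]); w=wrect(p,s,b,zt); q=s["orientation"]
        ys,xs=np.nonzero(b); print(round(r["confidence"],2),xs.mean().round(),ys.mean().round(),w)
    return s,p
E
python3 - <<'E'
from h import *
s,p=tiles(.028); go(.58,.251,.2,102.9)
E
```

```text
[0.5809 0.2515 0.2001]
0.69 457.0 216.0 (array([558.2, 369.1]), array([109.9,  55.5]), 13.8)
go [1.1 0.4 0.1] [-0.    0.   -0.01] now [0.5811 0.2508 0.2001] 102.8 t 10.375 j6 0.06
```

```bash
cat >> h.py <<'E'
def comp(p,s,zt):
    "all cream blobs by colour"
    px=p["pixels"].astype(int); m=((px[:,:,0]>200)&(px[:,:,2]>150)&(px[:,:,0]-px[:,:,2]>10)).astype(np.uint8)
    n,l,stt,c=cv2.connectedComponentsWithStats(m)
    for i in range(1,n):
        if stt[i,4]>2500 and c[i][1]<330: print(c[i].round(),stt[i,4],wrect(p,s,cream(p,l==i),zt))
E
python3 - <<'E'
from h import *
s,p=wl(); comp(p,s,.028); print(s["tcp_pos"]); print([np.round(r["centre"],4).tolist() for r in env.landmark_of("tile_a_mid",p)])
E
```

```text
[ 97. 201.] 4814 (array([619.1,  28.3]), array([112.7,  62.6]), -10.7)
[323. 207.] 7747 (array([578.2, 247.8]), array([109.8,  55.7]), 11.0)
[458. 216.] 6443 (array([558.3, 369.3]), array([109.9,  55.6]), 13.7)
[0.58113567 0.25081786 0.2001191 ]
[[0.5539, 0.3701, 0.0173]]
```

Emit:
move_arm([
  [[3.5,-2.5,55],[0,0,0.18],-1],
  [[3.5,-2.5,110],[0,0,0.18],-1],
  [[3.5,-2.5,155],[0,0,0.18],-1],
  [[3.5,-2.5,180],[0,0,0.18],-1],
  [[3.5,-2.5,188],[0,0,0.18],-1],
], squeeze=45)

```text
clock: 11.1
tcp_pos: [0.5768, 0.2476, 0.0102]
orientation: [-0.002, -0.096, 0.995, -0.0]
wrist_force: [0.3, -0.4, -0.3]
finger_gap: 0.0855
grip_force: 0.0
```

Emit:
move_arm([
  [[0,0,0],[0,0,0],-1],
  [[0,0,0],[0,0,0],-0.6],
  [[0,0,0],[0,0,0],-0.4],
  [[0,0,0],[0,0,0],-0.2],
  [[0,0,0],[0,0,0],0.2],
])

```text
clock: 11.72
tcp_pos: [0.5792, 0.2489, 0.014]
orientation: [0.002, -0.097, 0.995, -0.0]
wrist_force: [-0.5, -1.0, 5.5]
finger_gap: 0.055
grip_force: 49.1
```

Emit:
move_arm([
  [[0,0,0],[0,0,0],1],
  [[0,0,0],[0,0,0],1],
])

```text
clock: 11.98
tcp_pos: [0.5792, 0.2489, 0.014]
orientation: [0.002, -0.097, 0.995, -0.0]
wrist_force: [0.3, -2.1, 5.0]
finger_gap: 0.0546
grip_force: 49.1
```

```bash
python3 - <<'E'
from h import *
st(); s,p=wl(); save(p,"w4"); go(.58,.25,.011,101); comp(p,s,.028)
E
```

```text
[0.5792 0.2489 0.014 ] 0.0546 49.1 [ 0.3 -2.1  5. ] 11.975
go [-1.  1.  3.] [-0.    0.02  0.01] now [0.5792 0.2489 0.014 ] 101.1 t 12.025 j6 0.08
[348. 194.] 6648 (array([545.4, 242.9]), array([55.1, 43.3]), -78.8)
[588. 277.] 14792 (array([558. , 369.3]), array([109.6,  55.1]), 13.9)
```

View pics/w4.png

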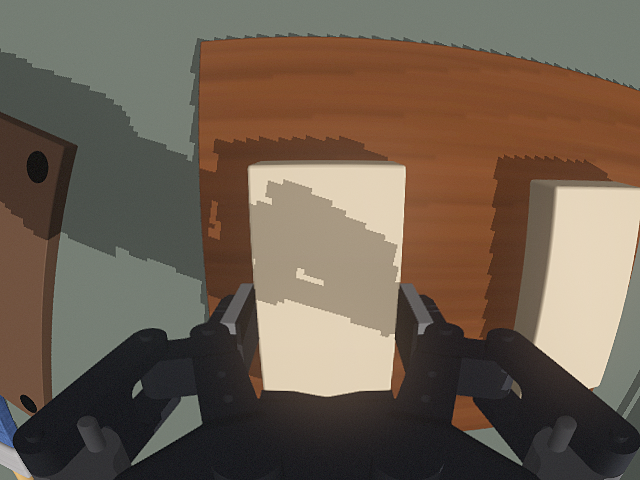

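The spare is gripped evenly, with its end at (327,165), 2–3 mm under the pads' aim in z. I'll lift it and carry it over the bottom tile.

Emit:
move_arm([
  [[0,0,-15],[0,0,0],1],
  [[0,0,-50],[0,0,0],1],
  [[0,0,-90],[0,0,0],1],
  [[1,-40,-100],[0,0,0.4],1],
  [[2,-90,-100],[0,0,0.9],1],
])

```text
clock: 12.65
tcp_pos: [0.5942, 0.1606, 0.1146]
orientation: [0.002, -0.019, 1.0, 0.0]
wrist_force: [0.6, -0.8, -2.0]
finger_gap: 0.0548
grip_force: 48.4
```

```bash
python3 - <<'E'
from h import *
st(); go(.6182,.0302,.09,79.3)
E
```

```text
[0.5942 0.1606 0.1146] 0.0548 48.4 [ 0.6 -0.8 -2. ] 12.65
go [ -19.  -131.3   24.5] [0.01 0.02 1.28] now [0.5942 0.1606 0.1146] 92.1 t 12.65 j6 0.1
```

Emit:
move_arm([
  [[-7,-50,8],[0,0,0.5],1],
  [[-14,-95,16],[0,0,1],1],
  [[-19,-125,22],[0,0,1.28],1],
  [[-19,-131,24],[0,0,1.28],1],
  [[-19,-131,24],[0,0,1.28],1],
])

```text
clock: 13.28
tcp_pos: [0.6168, 0.0301, 0.0883]
orientation: [-0.0, 0.093, 0.996, 0.0]
wrist_force: [-0.0, 1.6, -2.0]
finger_gap: 0.0546
grip_force: 48.4
```

```bash
python3 - <<'E'
from h import *
env.read_camera("top"); st(); go(.6182,.0302,.047,79.3); p=env.read_camera("top"); s,p=wl(); st(); go(.6182,.0302,.047,79.3)
E
```

```text
[0.6169 0.0307 0.0884] 0.0548 48.4 [ 1.1  1.1 -2.9] 13.325
go [-1.4 -0.3 41.4] [ 0.   -0.    0.01] now [0.6169 0.0307 0.0884] 79.4 t 13.325 j6 0.1
[0.617  0.0312 0.0885] 0.055 48.4 [ 0.5  0.4 -2.2] 13.425
go [-1.3 -0.8 41.5] [0.   0.   0.01] now [0.617  0.0312 0.0885] 79.4 t 13.425 j6 0.1
```

Emit:
move_arm([
  [[-1.3,-0.7,20],[0,0,0],1],
  [[-1.3,-0.7,34],[0,0,0],1],
  [[-1.3,-0.7,41],[0,0,0],1],
  [[-1.3,-0.7,43],[0,0,0],1],
  [[-1.3,-0.7,43],[0,0,0],1],
])

```text
clock: 14.05
tcp_pos: [0.6185, 0.0291, 0.0453]
orientation: [0.0, 0.093, 0.996, 0.0]
wrist_force: [-0.6, -0.1, -2.4]
finger_gap: 0.0548
grip_force: 48.4
```

```bash
python3 - <<'E'
from h import *
env.read_camera("top"); s,p=wl(); st(); go(.6182,.0302,.042,79.3)
E
```

```text
[0.6188 0.029  0.0457] 0.0544 48.4 [-0.2 -0.1 -1.3] 14.15
go [0.8 1.1 3.7] [0.   0.01 0.  ] now [0.6188 0.029  0.0457] 79.3 t 14.15 j6 0.1
```

Emit:
move_arm([
  [[0.6,1,1],[0,0,0],1],
  [[0.6,1,2],[0,0,0],1],
  [[0.6,1,3],[0,0,0],1],
  [[0.6,1,3],[0,0,0],1],
])

```text
clock: 14.65
tcp_pos: [0.618, 0.0301, 0.0421]
orientation: [0.0, 0.093, 0.996, 0.0]
wrist_force: [0.7, -0.6, -1.3]
finger_gap: 0.0546
grip_force: 48.4
```

Emit:
move_arm([
  [[0,0,0.7],[0,0,0],1],
  [[0,0,1.3],[0,0,0],1],
  [[0,0,1.3],[0,0,0],1],
])

```text
clock: 15.02
tcp_pos: [0.618, 0.0301, 0.042]
orientation: [0.0, 0.093, 0.996, -0.0]
wrist_force: [-3.0, -0.1, 5.6]
finger_gap: 0.0545
grip_force: 49.3
```

Emit:
move_arm([
  [[0,0,-0.5],[0,0,0],0.3],
  [[0,0,-0.5],[0,0,0],-0.3],
  [[0,0,-0.5],[0,0,0],-0.7],
  [[0,0,-0.5],[0,0,0],-1],
  [[0,0,-0.5],[0,0,0],-1],
])

```text
clock: 15.65
tcp_pos: [0.618, 0.0301, 0.0411]
orientation: [0.0, 0.093, 0.996, 0.0]
wrist_force: [0.2, 0.6, 0.8]
finger_gap: 0.0857
grip_force: 0.0
```

Emit:
move_arm([
  [[0,0,-15],[0,0,0],-1],
  [[0,0,-60],[0,0,0],-1],
  [[0,0,-110],[0,0,0],-1],
  [[0,0,-158],[0,0,0],-1],
  [[0,0,-158],[0,0,0],-1],
])

```text
clock: 16.27
tcp_pos: [0.6208, 0.0299, 0.2056]
orientation: [0.005, 0.093, 0.996, 0.0]
wrist_force: [0.5, 0.6, 0.4]
finger_gap: 0.0859
grip_force: 0.0
```

```bash
python3 - <<'E'
from h import *
st(); env.read_camera("top"); s,p=wl(); comp(p,s,.056); s2=env.get_state(); st(); print(s["tcp_pos"])
save(p,"w5"); cv2.imwrite("pics/w5c.png",cv2.resize(p["pixels"][120:320,220:440,::-1],(660,600),interpolation=2))
E
```

```text
[0.6208 0.0299 0.2056] 0.0859 0.0 [0.5 0.6 0.4] 16.275
[622. 102.] 2899 (array([557.7, 340.3]), array([99.8, 50.2]), 13.8)
[326. 212.] 9124 (array([616.1,  31.9]), array([108.9,  55.6]), -10.6)
[0.6184 0.0301 0.2007] 0.0851 0.0 [ 0.5 -0.6 -0.3] 16.375
[0.61952272 0.03003391 0.20281722]
```

View pics/w5c.png

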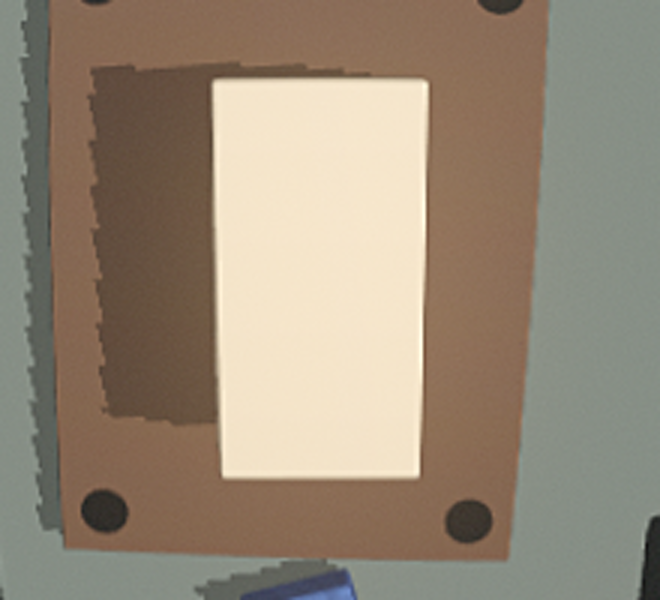

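```bash
python3 - <<'E'
from h import *
s,p=wl(); print(s["tcp_pos"],s["orientation"]); comp(p,s,.056)
q=env.read_camera("side"); cv2.imwrite("pics/side1.png",cv2.resize(q["pixels"][200:280,270:400,::-1],None,fx=6,fy=6,interpolation=2))
E
```

```text
[0.61835501 0.03009819 0.20067398] [1.21232480e-03 9.30152991e-02 9.95663941e-01 4.39405155e-05]
[623. 103.] 2825 (array([557.7, 340.2]), array([99.7, 50.2]), 13.7)
[327. 214.] 9210 (array([616.8,  31.7]), array([109.3,  55.6]), -10.5)
```

View pics/side1.png

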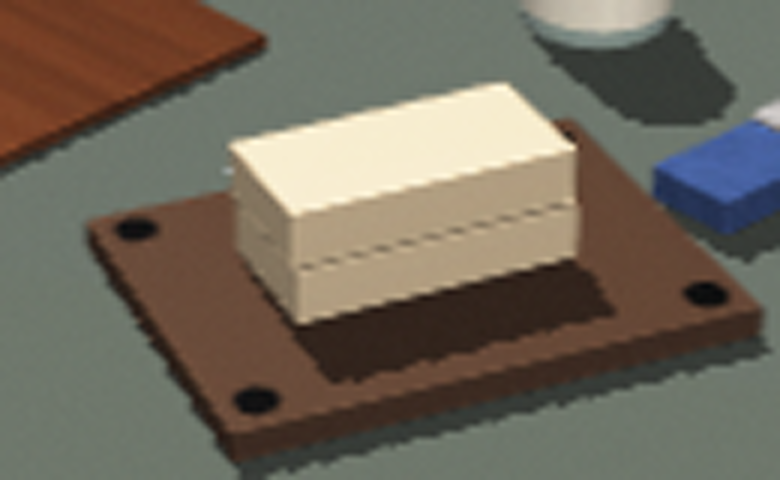

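```bash
python3 - <<'E'
from h import *
q=env.read_camera("side"); g=q["pixels"][:,:,:].astype(int)
def box(x,y,yaw):
    a=np.radians(yaw); c,s=np.cos(a),np.sin(a)
    return [[x+c*u*.055-s*v*.028,y+s*u*.055+c*v*.028] for u,v in((-1,1),(-1,-1),(1,-1))]
def pr(dx,dy,z):
    a=np.radians(-10.7); X=np.array([[*b,z] for b in box(.617+dx*np.cos(a)-dy*np.sin(a),.030+dx*np.sin(a)+dy*np.cos(a),-10.7)])
    return ((tproj(q,None,X)-[270,200])*6).round(1).tolist()
for z in(.012,.034,.056): print(z,pr(0,0,z))
print("dx1mm",pr(.001,0,.034)); print("dy1mm",pr(0,.001,.034))
# subpixel horizontal edge positions (crop px) of left and right outline per row
b=g[:,:,2]
for y in range(222,254,2):
    r=g[y,270:400].sum(1); d=np.diff(r.astype(float)); 
    print(y,(y-200)*6, "L",int(np.argmax(d[:60]))*6,"R",(int(np.argmin(d[80:]))+80)*6, (r[36:44]//3).tolist(), (r[46:56]//3).tolist(), (r[91:100]//3).tolist())
E
```

```text
0.012 [[231.7, 248.2], [294.0, 324.6], [573.3, 255.8]]
0.034 [[230.5, 195.9], [293.6, 270.9], [575.9, 203.2]]
0.056 [[229.4, 142.5], [293.1, 216.0], [578.5, 149.5]]
dx1mm [[233.1, 195.3], [296.2, 270.3], [578.4, 202.6]]
dy1mm [[229.5, 194.6], [292.4, 269.5], [574.6, 201.9]]
222 132 L 258 R 558 [114, 112, 114, 116, 117, 119, 124, 152] [223, 231, 232, 231, 231, 232, 232, 231, 232, 231] [230, 219, 153, 41, 55, 74, 80, 98, 112]
224 144 L 222 R 570 [114, 112, 175, 227, 231, 232, 231, 231] [231, 231, 231, 231, 232, 231, 231, 231, 231, 231] [230, 229, 228, 233, 210, 75, 75, 74, 80]
226 156 L 234 R 570 [113, 113, 114, 117, 181, 228, 232, 232] [231, 231, 231, 231, 232, 231, 232, 231, 231, 230] [155, 153, 154, 154, 134, 85, 74, 75, 74]
228 168 L 246 R 570 [114, 143, 155, 115, 114, 141, 204, 231] [231, 231, 231, 231, 231, 232, 231, 231, 231, 231] [153, 153, 153, 153, 130, 77, 75, 76, 76]
230 180 L 258 R 570 [112, 113, 112, 112, 114, 115, 114, 160] [232, 232, 232, 231, 231, 231, 232, 231, 231, 230] [153, 152, 153, 152, 130, 77, 74, 77, 74]
232 192 L 264 R 570 [76, 78, 100, 123, 113, 113, 114, 11
[... 849 characters left out ...]
4 264 L 246 R 528 [79, 79, 80, 79, 65, 69, 104, 113] [115, 115, 131, 143, 120, 114, 137, 152, 167, 165] [37, 36, 38, 38, 38, 52, 73, 75, 74]
246 276 L 258 R 480 [80, 78, 79, 79, 79, 66, 37, 73] [113, 114, 112, 129, 154, 153, 154, 156, 155, 155] [38, 38, 38, 39, 36, 37, 38, 37, 55]
248 288 L 264 R 678 [79, 79, 80, 79, 80, 80, 80, 64] [112, 114, 112, 131, 154, 155, 154, 154, 154, 155] [38, 38, 37, 36, 37, 37, 37, 37, 37]
250 300 L 270 R 684 [80, 78, 78, 80, 80, 80, 80, 81] [82, 122, 111, 128, 154, 154, 155, 154, 154, 153] [38, 37, 38, 38, 38, 39, 38, 37, 39]
252 312 L 288 R 726 [79, 81, 80, 78, 79, 79, 78, 79] [67, 46, 82, 128, 153, 152, 149, 155, 159, 134] [37, 38, 39, 38, 39, 38, 38, 38, 41]
```

The side crop shows the two tiles stacked, with the top one offset by about 1–2 mm at the seam (front corner around (297,268)). I'll move over the far spare and measure the offset with the fixed cameras unobstructed.

Emit:
move_arm([
  [[20,54,0],[0,0,-0.5],-1],
  [[40,108,0],[0,0,-1],-1],
  [[60,162,0],[0,0,-1.5],-1],
  [[80,216,0],[0,0,-2],-1],
  [[100,268,0],[0,0,-2.45],-1],
])

```text
clock: 17.15
tcp_pos: [0.568, 0.3135, 0.1977]
orientation: [-0.001, -0.122, 0.993, -0.0]
wrist_force: [1.8, -0.1, -0.6]
finger_gap: 0.0853
grip_force: 0.0
```

```bash
cat >> h.py <<'E'
def stack(names=("top",)):
    "fit of top tile outline in fixed cameras by edge-aligned rendering"
E
python3 - <<'E'
from h import *
st(); p=env.read_camera("top"); save(p,"top2"); go(.5582,.3692,.2,103.8)
q=env.read_camera("side"); save(q,"side2")
import pickle; pickle.dump((p,q),open("c2.pkl","wb"))
a=cv2.imread("pics/top1.png")[:,:,::-1]
E=np.array(p["extrinsics"]); print(-E[:3,:3].T@E[:3,3])
for im,zb,h in((a,.012,.022),(p["pixels"],.012,.044),(p["pixels"],.034,.022)):
    px=im.astype(int); m=((px[:,:,0]>140)&(px[:,:,2]>110)).astype(np.uint8)
    n,l,stt,c=cv2.connectedComponentsWithStats(m)
    i=min(range(1,n),key=lambda i:np.hypot(*(c[i]-[310,200]))+1e3*(stt[i,4]<300))
    print(c[i],stt[i],rect(p,l==i,zb+h),fit(p,None,l==i,[615,28,-10.5],zb,h,proj=tproj))
E
```

```text
[0.568  0.3135 0.1977] 0.0853 0.0 [ 1.8 -0.1 -0.6] 17.15
go [-4.7 49.5 -2.3] [ 0.02 -0.01  0.07] now [0.566  0.3201 0.1975] 104.5 t 17.2 j6 0.14
[0.22392363 0.01124793 1.35593082]
[311.77936963 122.93982808] [305  92  18  47 349] (array([831.9,  13.7]), array([120.6,  39.1]), 6.3) (array([ 8.4034e+02, -1.0510e+01, -2.0000e-02]), 3.5)
[307.21358429 200.28396072] [ 292  176   32   50 1222] (array([611.1,  29.8]), array([113.1,  60.2]), -11.1) (array([617.74,  29.65, -10.55]), 1.2)
[307.21358429 200.28396072] [ 292  176   32   50 1222] (array([611.1,  29.8]), array([113.1,  60.2]), -11.1) (array([613.85,  29.84, -10.71]), 0.62)
```

```bash
cat > m.py <<'E'
from h import *
def cross(v,lev):
    "subpixel index of the first downward crossing of lev"
    i=next(k for k in range(len(v)-1) if v[k]>=lev>v[k+1]); return i+(v[i]-lev)/(v[i]-v[i+1])
def face(q,x,y,yaw,zb,zt,n=20):
    "mean px residual of lower and upper edge of the camera-facing long face vs model, as mm of tile y"
    g=q["pixels"].astype(float).sum(2)/3; a=np.radians(yaw); c,s=np.cos(a),np.sin(a)
    def P(u,v,z): return tproj(q,None,np.array([[x/1e3+c*u-s*v,y/1e3+s*u+c*v,z]]))[0]
    out=[]
    for z,lev in((zt,192),(zb,96)):
        r=[]
        for u in np.linspace(-.045,.045,n):
            e=P(u,-.028,z); col=int(round(e[0])); 
            e0=P(-.05,-.028,z); e1=P(.05,-.028,z); pred=e0[1]+(col-e0[0])*(e1[1]-e0[1])/(e1[0]-e0[0])
            k=int(round(pred)); w=g[k-4:k+5,col]
            try: r.append(k-4+cross(w,lev)-pred)
            except StopIteration: pass
        d0=P(0,-.028,z); d1=P(0,-.027,z); e1=P(.05,-.028,z); sl=(e1[1]-d0[1])/(e1[0]-d0[0])
        per=(d1[1]-d0[1])-sl*(d1[0]-d0[0])
        out.append((len(r),round(np.median(r),2),round(np.std(r),2),"mm",round(np.median(r)/per,2)))
    return out
E
python3 - <<'E'
from m import *; import pickle
p,q=pickle.load(open("c2.pkl","rb"))
print(face(q,617,30,-10.7,.012,.056))
im=cv2.imread("pics/top1.png")[176:230,285:335]; print(im.mean((0,1)))
cv2.imwrite("pics/t12.png",np.hstack([cv2.resize(x,None,fx=7,fy=7,interpolation=2) for x in(im,cv2.imread("pics/top2.png")[176:230,285:335])]))
E
```

```text
[(20, np.float64(-0.62), np.float64(0.13), 'mm', np.float64(2.3)), (20, np.float64(-0.38), np.float64(0.12), 'mm', np.float64(1.35))]
[106.61296296 128.58592593 146.49518519]
```

View pics/t12.png

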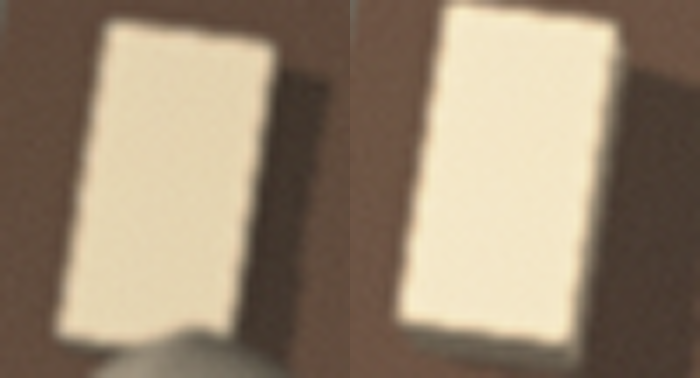

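```bash
python3 - <<'E'
from m import *; import pickle
p,q=pickle.load(open("c2.pkl","rb"))
a=np.radians(-10.7);c,s=np.cos(a),np.sin(a)
def P(dx,dy,z): return (tproj(p,None,np.array([[.617+c*(u+dx)-s*(v+dy),.03+s*(u+dx)+c*(v+dy),z] for u,v in((.055,.028),(.055,-.028),(-.055,.028))]))-[285,176])*7
print(P(0,0,.034).round(1).tolist()); print((P(0,0,.056)-P(0,0,.034)).round(1).tolist()); print((P(.001,0,.056)-P(0,0,.056))[0],(P(0,.001,.056)-P(0,0,.056))[0])
# subpixel outline of top faces by line fits: left (+y), right(-y), far (+x) edges; residual vs model in tile mm
for name,z in(("top1",.034),("top2",.056)):
    g=cv2.imread(f"pics/{name}.png")[:,:,::-1].astype(float).sum(2)/3
    def samp(X):
        uv=tproj(p,None,X).astype(np.float32); return cv2.remap(g.astype(np.float32),uv[:,0:1],uv[:,1:2],cv2.INTER_LINEAR)[:,0]
    t=np.arange(-.009,.009,.0002)
    for nm,f in(("+y",lambda w,t:(w*.05,.028+t)),("+x",lambda w,t:(.055+t,w*.024))):
        r=[]
        for w in np.linspace(-.5,.9,15):
            u,v=f(w,t); u=u+0*t; v=v+0*t
            X=np.c_[.617+c*u-s*v,.03+s*u+c*v,z+0*t]; k=samp(X); lev=(k[:12].mean()+k[-12:].mean())/2
            i=np.argmax(k<lev); r.append(t[i]*1000)
        print(name,nm,np.median(r).round(2),np.std(r).round(2), "slope deg",np.degrees(np.polyfit(np.linspace(-.5,.9,15)*(50 if nm=="+y" else 24),r,1)[0]).round(2))
E
```

```text
[[98.0, 3.5], [262.6, 26.0], [48.0, 316.6]]
[[-2.6, -21.5], [-0.0, -21.2], [-3.5, -16.9]]
[ 0.45424168 -2.83683029] [-2.9810855  -0.40660917]
top1 +y -2.6 0.22 slope deg -0.2
top1 +x -4.0 0.19 slope deg 0.31
top2 +y 0.0 0.2 slope deg 0.17
top2 +x -4.4 0.14 slope deg 0.29
```

The two top-camera crops, before and after stacking, show no yaw error. The stacked tile sits about 2 mm toward +y and 0.7 mm back in x. I'll go back, regrip it and correct this.

Emit:
move_arm([
  [[4,-59,0],[0,0,0.5],-1],
  [[8,-118,0],[0,0,1],-1],
  [[14,-177,0],[0,0,1.5],-1],
  [[18,-236,0],[0,0,2],-1],
  [[22,-293,0],[0,0,2.5],-1],
])

```text
clock: 17.88
tcp_pos: [0.6172, 0.0195, 0.1981]
orientation: [-0.001, 0.099, 0.995, -0.0]
wrist_force: [0.7, -0.8, 0.0]
finger_gap: 0.0852
grip_force: 0.0
```

Emit:
move_arm([
  [[0,0,20],[0,0,0],-1],
  [[0,0,40],[0,0,0],-1],
  [[0,0,60],[0,0,0],-1],
  [[0,0,60],[0,0,0],-1],
])

```text
clock: 18.38
tcp_pos: [0.6157, 0.0216, 0.1365]
orientation: [-0.003, 0.098, 0.995, -0.0]
wrist_force: [-1.1, -0.2, 0.5]
finger_gap: 0.086
grip_force: 0.0
```

```bash
python3 - <<'E'
from h import *
env.read_camera("top"); st(); go(.618,.0301,.0415,79.3); s,p=wl(); comp(p,s,.056); st()
E
```

```text
[0.6166 0.0217 0.1379] 0.0855 0.0 [0.5 0.7 0.2] 18.425
go [-0.   8.5 96.4] [-0.   -0.02 -0.05] now [0.6166 0.0217 0.1379] 78.8 t 18.425 j6 0.1
[340. 234.] 14254 (array([617.1,  31.7]), array([109.5,  55.7]), -10.6)
[0.6175 0.0218 0.139 ] 0.0852 0.0 [ 1.  -0.3 -0.2] 18.475
```

Emit:
move_arm([
  [[-0.5,8.4,40],[0,0,-0.05],-1],
  [[-0.5,8.4,75],[0,0,-0.05],-1],
  [[-0.5,8.4,93],[0,0,-0.05],-1],
  [[-0.5,8.4,97],[0,0,-0.05],-1],
  [[-0.5,8.4,97],[0,0,-0.05],-1],
])

```text
clock: 19.1
tcp_pos: [0.6207, 0.0303, 0.0433]
orientation: [0.001, 0.093, 0.996, 0.0]
wrist_force: [-0.3, -0.4, -0.1]
finger_gap: 0.0854
grip_force: 0.0
```

Emit:
move_arm([
  [[0,0,0],[0,0,0],-0.6],
  [[0,0,0],[0,0,0],-0.4],
  [[0,0,0],[0,0,0],-0.2],
  [[0,0,0],[0,0,0],0.4],
  [[0,0,0],[0,0,0],1],
])

```text
clock: 19.73
tcp_pos: [0.6208, 0.0303, 0.0437]
orientation: [0.001, 0.093, 0.996, -0.0]
wrist_force: [-1.1, -0.8, 5.7]
finger_gap: 0.0546
grip_force: 48.6
```

Emit:
move_arm([
  [[0,0,-2],[0,0,0],1],
  [[0,0,-5],[0,0,0],1],
  [[0,0,-5],[0,0,0],1],
  [[0,0,-5],[0,0,0],1],
  [[0,0,-5],[0,0,0],1],
])

```text
clock: 20.35
tcp_pos: [0.6199, 0.0304, 0.047]
orientation: [-0.0, 0.093, 0.996, 0.0]
wrist_force: [-0.5, -0.1, -1.5]
finger_gap: 0.0544
grip_force: 47.8
```

Emit:
move_arm([
  [[-1.6,-2,0],[0,0,0],1],
  [[-1.6,-2,0],[0,0,0],1],
  [[-1.6,-2,0],[0,0,0],1],
  [[-1.6,-2,0],[0,0,0],1],
])

```text
clock: 20.85
tcp_pos: [0.6213, 0.0281, 0.0473]
orientation: [0.0, 0.093, 0.996, 0.0]
wrist_force: [0.1, -0.3, -1.9]
finger_gap: 0.0547
grip_force: 47.8
```

Emit:
move_arm([
  [[0,0,1.5],[0,0,0],1],
  [[0,0,3],[0,0,0],1],
  [[0,0,3],[0,0,0],1],
])

```text
clock: 21.22
tcp_pos: [0.6211, 0.0282, 0.0441]
orientation: [-0.0, 0.093, 0.996, 0.0]
wrist_force: [0.0, 0.8, -3.2]
finger_gap: 0.0547
grip_force: 47.8
```

Emit:
move_arm([
  [[0,0,0.7],[0,0,0],1],
  [[0,0,1.4],[0,0,0],1],
  [[0,0,1.4],[0,0,0],1],
])

```text
clock: 21.6
tcp_pos: [0.6213, 0.0281, 0.0436]
orientation: [0.0, 0.093, 0.996, 0.0]
wrist_force: [-2.9, -0.1, 4.6]
finger_gap: 0.0543
grip_force: 48.5
```

Emit:
move_arm([
  [[0,0,-0.5],[0,0,0],0.3],
  [[0,0,-0.5],[0,0,0],-0.3],
  [[0,0,-0.5],[0,0,0],-0.7],
  [[0,0,-0.5],[0,0,0],-1],
  [[0,0,-0.5],[0,0,0],-1],
])

```text
clock: 22.22
tcp_pos: [0.6214, 0.0281, 0.0433]
orientation: [0.0, 0.093, 0.996, 0.0]
wrist_force: [-0.4, 0.5, -0.6]
finger_gap: 0.0854
grip_force: 0.0
```

Emit:
move_arm([
  [[0,0,-15],[0,0,0],-1],
  [[0,0,-60],[0,0,0],-1],
  [[0,0,-110],[0,0,0],-1],
  [[0,0,-156],[0,0,0],-1],
  [[0,0,-156],[0,0,0],-1],
])

```text
clock: 22.85
tcp_pos: [0.6241, 0.0279, 0.2057]
orientation: [0.005, 0.093, 0.996, 0.0]
wrist_force: [0.2, 0.4, -0.4]
finger_gap: 0.0851
grip_force: 0.0
```

Emit:
move_arm([
  [[20,54,0],[0,0,-0.5],-1],
  [[40,108,0],[0,0,-1],-1],
  [[60,162,0],[0,0,-1.5],-1],
  [[80,216,0],[0,0,-2],-1],
  [[100,268,0],[0,0,-2.45],-1],
])

```text
clock: 23.48
tcp_pos: [0.5718, 0.3117, 0.1993]
orientation: [-0.0, -0.122, 0.993, -0.0]
wrist_force: [0.5, 0.0, 0.1]
finger_gap: 0.0853
grip_force: 0.0
```

```bash
cat >> m.py <<'E'
a=np.radians(-10.7);c,s=np.cos(a),np.sin(a)
def topedges(p,g,z,tag):
    "residual (tile mm) of the +y and +x edges of a top face at height z vs pose (617,30,-10.7)"
    t=np.arange(-.009,.009,.0002); W=np.linspace(-.5,.9,15)
    for nm,f in(("+y",lambda w,t:(w*.05,.028+t)),("+x",lambda w,t:(.055+t,w*.024))):
        r=[]
        for w in W:
            u,v=f(w,t); X=np.c_[.617+c*u-s*v,.03+s*u+c*v,z+0*t]; uv=tproj(p,None,X).astype(np.float32)
            k=cv2.remap(g,uv[:,:1],uv[:,1:],cv2.INTER_LINEAR)[:,0]; lev=(k[:12].mean()+k[-12:].mean())/2; r.append(t[np.argmax(k<lev)]*1000)
        print(tag,nm,np.median(r).round(2),"slope deg",np.degrees(np.polyfit(W*(50 if nm=="+y" else 24),r,1)[0]).round(2))
def vert(q,z0,z1,x=617,y=30):
    "subpixel column of the front vertical edge and right outline between heights, minus model"
    g=q["pixels"].astype(float).sum(2)/3; o=[]
    for u,v,lo,hi in((-.055,-.028,113,154),(.055,-.028,None,153)):
        r=[]
        for z in np.linspace(z0+.006,z1-.006,6):
            e=tproj(q,None,np.array([[x/1e3+c*u-s*v,y/1e3+s*u+c*v,z]]))[0]; k=int(round(e[0])); row=g[int(round(e[1])),k-4:k+5]
            if lo is None: f=np.clip((row-row[-1])/(hi-row[-1]),0,1).sum()
            else: f=9-np.clip((row-lo)/(hi-lo),0,1).sum()
            r.append(k-4+f-.5-e[0])
        o.append(np.median(r).round(2))
    return o
def check(n):
    p=env.read_camera("top"); q=env.read_camera("side"); top=.012+.022*n
    topedges(p,(p["pixels"].astype(np.float32).sum(2)/3),top,"top")
    for i in range(n): print("tile",i,"front/right col",vert(q,.012+.022*i,.034+.022*i))
    print(face(q,617,30,-10.7,.012,top))
E
python3 - <<'E'
from m import *
check(2); st(); go(.5582,.3692,.2,103.8)
E
```

```text
top +y -1.4 slope deg 0.14
top +x -3.6 slope deg 0.22
tile 0 front/right col [np.float64(-0.07), np.float64(0.06)]
tile 1 front/right col [np.float64(-0.48), np.float64(0.09)]
[(20, np.float64(-0.27), np.float64(0.12), 'mm', np.float64(1.01)), (20, np.float64(-0.38), np.float64(0.12), 'mm', np.float64(1.35))]
[0.5704 0.3152 0.1989] 0.0852 0.0 [-0.4 -0.  -0. ] 23.575
go [-1.4 55.3 -1. ] [ 0.01 -0.    0.05] now [0.5704 0.3152 0.1989] 104.3 t 23.575 j6 0.13
```

The correction worked: the residual is now about 0.5 mm. On to the far spare.

Emit:
move_arm([
  [[-1,40,-1],[0,0,0.05],-1],
  [[-1,55,-1],[0,0,0.05],-1],
  [[-1,55,-1],[0,0,0.05],-1],
  [[-1,55,-1],[0,0,0.05],-1],
  [[-1,55,-1],[0,0,0.05],-1],
])

```text
clock: 24.2
tcp_pos: [0.5609, 0.3624, 0.2005]
orientation: [0.0, -0.115, 0.993, -0.0]
wrist_force: [-0.7, -0.4, 0.1]
finger_gap: 0.0853
grip_force: 0.0
```

```bash
python3 - <<'E'
from h import *
env.read_camera("side"); s,p=wl(); print(s["tcp_pos"]); comp(p,s,.028); go(.5582,.3692,.012,103.8)
E
```

```text
[0.56088409 0.36250962 0.20050463]
[ 23. 204.] 4524 (array([630. ,  29.4]), array([127.8,  96.1]), -0.8)
[334. 209.] 7861 (array([558.3, 369.4]), array([109.5,  55.9]), 13.8)
go [  1.1   7.  188.5] [-0.    0.   -0.06] now [0.5608 0.3627 0.2005] 103.2 t 24.3 j6 0.22
```

Emit:
move_arm([
  [[1,6.5,55],[0,0,-0.06],-1],
  [[1,6.5,110],[0,0,-0.06],-1],
  [[1,6.5,155],[0,0,-0.06],-1],
  [[1,6.5,180],[0,0,-0.06],-1],
  [[1,6.5,188],[0,0,-0.06],-1],
])

```text
clock: 24.92
tcp_pos: [0.5568, 0.3686, 0.0104]
orientation: [-0.002, -0.121, 0.993, -0.001]
wrist_force: [-0.7, -0.3, 0.5]
finger_gap: 0.0856
grip_force: 0.0
```

Emit:
move_arm([
  [[0,0,0],[0,0,0],-1],
  [[0,0,0],[0,0,0],-0.6],
  [[0,0,0],[0,0,0],-0.4],
  [[0,0,0],[0,0,0],-0.2],
  [[0,0,0],[0,0,0],0.2],
])

```text
clock: 25.55
tcp_pos: [0.559, 0.3701, 0.0142]
orientation: [0.001, -0.121, 0.993, 0.0]
wrist_force: [-0.8, -1.2, 7.0]
finger_gap: 0.0546
grip_force: 49.5
```

Emit:
move_arm([
  [[0,0,0],[0,0,0],1],
  [[0,0,0],[0,0,0],1],
])

```text
clock: 25.8
tcp_pos: [0.5591, 0.3701, 0.0143]
orientation: [0.001, -0.121, 0.993, 0.0]
wrist_force: [-0.8, -0.7, 5.6]
finger_gap: 0.0545
grip_force: 49.5
```

Emit:
move_arm([
  [[0,0,-15],[0,0,0],1],
  [[0,0,-50],[0,0,0],1],
  [[0,0,-90],[0,0,0],1],
  [[0,-30,-115],[0,0,0.2],1],
  [[-5,-80,-115],[0,0,0.6],1],
])

```text
clock: 26.42
tcp_pos: [0.5832, 0.2947, 0.1311]
orientation: [0.003, -0.07, 0.998, 0.001]
wrist_force: [0.2, -1.1, -2.5]
finger_gap: 0.0545
grip_force: 48.5
```

```bash
python3 - <<'E'
from h import *
st(); go(.6174,.0288,.115,79.3)
E
```

```text
[0.5832 0.2947 0.1311] 0.0545 48.5 [ 0.2 -1.1 -2.5] 26.425
go [   3.3 -268.2   15.7] [0.01 0.03 1.87] now [0.5832 0.2947 0.1311] 98.0 t 26.425 j6 0.21
```

Emit:
move_arm([
  [[0,-56,5],[0,0,0.4],1],
  [[1,-112,10],[0,0,0.8],1],
  [[2,-168,14],[0,0,1.2],1],
  [[2,-220,14],[0,0,1.6],1],
  [[2,-268,14],[0,0,1.87],1],
])

```text
clock: 27.05
tcp_pos: [0.6169, 0.0258, 0.1139]
orientation: [-0.0, 0.095, 0.995, 0.0]
wrist_force: [0.4, 0.6, -3.3]
finger_gap: 0.0544
grip_force: 48.5
```

Emit:
move_arm([
  [[0,0,20],[0,0,0],1],
  [[0,0,35],[0,0,0],1],
  [[0,0,35],[0,0,0],1],
  [[0,0,35],[0,0,0],1],
])

```text
clock: 27.55
tcp_pos: [0.6171, 0.0285, 0.0788]
orientation: [0.0, 0.093, 0.996, 0.0]
wrist_force: [0.9, 1.2, -1.6]
finger_gap: 0.0547
grip_force: 48.6
```

```bash
python3 - <<'E'
from h import *
env.read_camera("side"); env.read_camera("side"); st(); go(.6183,.0286,.068,79.3)
E
```

```text
[0.6176 0.0283 0.0792] 0.0543 48.6 [ 0.2 -0.6 -2.7] 27.65
go [-0.7  0.4 11.2] [ 0.    0.01 -0.  ] now [0.6176 0.0283 0.0792] 79.3 t 27.65 j6 0.1
```

Emit:
move_arm([
  [[-0.7,0.4,5],[0,0,0],1],
  [[-0.7,0.4,9],[0,0,0],1],
  [[-0.7,0.4,11],[0,0,0],1],
  [[-0.7,0.4,11],[0,0,0],1],
  [[-0.7,0.4,11],[0,0,0],1],
])

```text
clock: 28.28
tcp_pos: [0.6179, 0.0278, 0.0675]
orientation: [0.0, 0.094, 0.996, 0.0]
wrist_force: [-0.5, -0.1, -2.8]
finger_gap: 0.0548
grip_force: 48.6
```

```bash
python3 - <<'E'
from h import *
env.read_camera("side"); st(); go(.6183,.0286,.065,79.3)
E
```

```text
[0.6179 0.0278 0.0675] 0.0547 48.6 [-0.8  0.6 -3.2] 28.325
go [-0.2  0.9  2.5] [ 0.    0.   -0.01] now [0.6179 0.0278 0.0675] 79.2 t 28.325 j6 0.1
```

Emit:
move_arm([
  [[-0.2,0.8,1],[0,0,0],1],
  [[-0.2,0.8,2],[0,0,0],1],
  [[-0.2,0.8,2.5],[0,0,0],1],
  [[-0.2,0.8,2.5],[0,0,0],1],
])

```text
clock: 28.82
tcp_pos: [0.6181, 0.0286, 0.0648]
orientation: [-0.0, 0.094, 0.996, 0.0]
wrist_force: [-0.4, 0.2, -2.3]
finger_gap: 0.0549
grip_force: 48.6
```

Emit:
move_arm([
  [[0,0,0.5],[0,0,0],1],
  [[0,0,1],[0,0,0],1],
  [[0,0,1],[0,0,0],1],
])

```text
clock: 29.2
tcp_pos: [0.6182, 0.0286, 0.0643]
orientation: [0.0, 0.094, 0.996, 0.0]
wrist_force: [-0.7, 0.5, 0.2]
finger_gap: 0.0548
grip_force: 48.9
```

Emit:
move_arm([
  [[0,0,0.4],[0,0,0],1],
  [[0,0,0.4],[0,0,0],0.3],
  [[0,0,0.4],[0,0,0],-0.3],
  [[0,0,0.4],[0,0,0],-0.7],
  [[0,0,0.4],[0,0,0],-1],
])

```text
clock: 29.82
tcp_pos: [0.6184, 0.0286, 0.0633]
orientation: [0.0, 0.094, 0.996, 0.0]
wrist_force: [0.4, 0.8, -0.0]
finger_gap: 0.0851
grip_force: 0.0
```

Emit:
move_arm([
  [[0,0,0],[0,0,0],-1],
  [[0,0,-15],[0,0,0],-1],
  [[0,0,-60],[0,0,0],-1],
  [[0,0,-110],[0,0,0],-1],
  [[0,0,-140],[0,0,0],-1],
])

```text
clock: 30.45
tcp_pos: [0.6193, 0.0285, 0.2078]
orientation: [0.002, 0.094, 0.996, 0.0]
wrist_force: [0.9, -0.5, -0.2]
finger_gap: 0.0854
grip_force: 0.0
```

Emit:
move_arm([
  [[20,54,0],[0,0,-0.5],-1],
  [[40,108,0],[0,0,-1],-1],
  [[60,162,0],[0,0,-1.5],-1],
  [[80,216,0],[0,0,-2],-1],
  [[100,268,0],[0,0,-2.45],-1],
])

```text
clock: 31.08
tcp_pos: [0.5698, 0.3125, 0.2049]
orientation: [0.001, -0.121, 0.993, 0.0]
wrist_force: [0.4, -0.6, 0.5]
finger_gap: 0.0853
grip_force: 0.0
```

```bash
python3 - <<'E'
from m import *
check(3); st(); go(.5582,.3692,.2,103.8)
q=env.read_camera("side"); a=cv2.resize(q["pixels"][180:270,290:390,::-1],None,fx=6,fy=6,interpolation=2); cv2.imwrite("pics/side3.png",a)
E
```

```text
top +y -1.4 slope deg -0.36
top +x -4.0 slope deg -0.51
tile 0 front/right col [np.float64(-0.18), np.float64(0.09)]
tile 1 front/right col [np.float64(-0.51), np.float64(0.09)]
tile 2 front/right col [np.float64(-0.53), np.float64(-0.51)]
[(20, np.float64(-0.24), np.float64(0.12), 'mm', np.float64(0.9)), (20, np.float64(-0.37), np.float64(0.12), 'mm', np.float64(1.34))]
[0.5684 0.3159 0.2045] 0.0859 0.0 [ 0.6 -0.8 -0.5] 31.175
go [-3.1 54.1  4.6] [0.01 0.01 0.04] now [0.5684 0.3159 0.2045] 104.2 t 31.175 j6 0.14
```

View pics/side3.png

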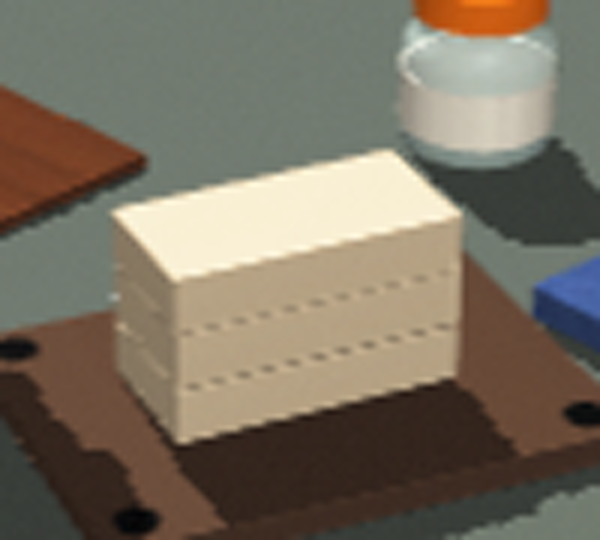

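The crop shows all three tiles flush and square (vertical edges at x≈178 and 459), within about 1 mm. The arm is clear of everything, so I'm handing in.

```bash
python3 -c "
from h import *
print(env.hand_in())"
```

```text
the job is handed in; nothing more can be done
None
```

I handed the job in at about 31 s: the brass fitting is in the steel tray and the three tiles are stacked on the base plate, flush to about 1 mm; I lifted the first spare again once to shift it about 2 mm into line.

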